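Tare the kitchen scale for the measuring cup

TASK

Gently stand the empty steel measuring cup upright in the middle of the small raised pan of the kitchen scale, with its handle clear of the dial, and let go of it. Then turn the black tare knob until the zero mark on the dial (the one broad bar) lies under the pointer, to within half a graduation, with the cup still on the pan. Do not push the pan down to its stop, and leave the other things on the counter where they are.

Things in the scene. Friction and masses are not known exactly. Their poses are not given: they have to be found in the camera images.
- cup: Empty steel measuring cup, round, straight-walled: 60 mm outside diameter, 50 mm high, wall 2.5 mm, about 0.14 to 0.28 kg. Origin: centre of its underside; z up through the mouth. A flat handle 14 mm wide and 3 mm thick sticks out level at the rim (45 to 48 mm up) along the cup's own +x, ending 104 mm from the cup's axis. It stands on the counter to the left of the scale.
- cup_handle (a point): End of the cup's handle, 104 mm from the cup's axis, 46 mm above its underside.
- scale: Fixed low white housing of the kitchen scale, 170 (x) by 320 (y) by 55 mm high. Origin: centre of its underside on the counter; x away from the robot at yaw 0, y to the left. The pan is over its left half (95 mm along +y), the dial in its right half (75 mm along -y).
- pan_top (a point): Centre of the top face of the weighing pan, a bare flat steel disc 76 mm across and 6 mm thick on a post, its top 95 mm above the counter when unloaded; it sinks straight down under load.
- pan (a joint): How far the pan has sunk, m: 0 unloaded, stop at 0.015. A soft spring, 400 N/m: the cup alone sinks it 3 to 7 mm. It must never go beyond 0.0135.
- pointer (a joint): Angle of the load pointer about the dial's upright axis, rad, growing clockwise seen from above; 0 points along the scale's +x. Geared to the pan: 200 rad per metre of pan travel, so with the cup on the pan it stands at about 0.65 to 1.4. Not to be turned by hand.
- pointer_tip (a point): Near the tip of the thin dark steel pointer (5 mm wide), 62 mm from the dial's axis, 61 mm above the counter (6 mm above the housing, 2 mm above the dial plate).
- dial (a joint): Angle of the dial plate and its knob (one piece), rad, growing clockwise seen from above; 0 puts the zero mark along the scale's +x, so the pointer reads zero when this equals pointer. Range -2.6 to 2.6; friction about 0.04 N m, stays where it is left. At the start it is between -1.6 and 0.2.
- zero_mark (a point): On the zero mark, 62 mm from the dial's axis: a black bar 20 mm long and 8 mm broad pointing outward on the white dial plate (144 mm across, top 58.5 mm above the counter). The other 20 marks are thin graduations, 0.147 rad (9 mm at this radius) apart, clockwise from the zero mark.
- knob_grip (a point): On the upright axis of dial and pointer, at the height to grip, 83.5 mm above the counter: the round fluted black tare knob, 44 mm across, standing from 62.5 to 94.5 mm above the counter at the centre of the dial plate.
- lunchbox: Purple lunchbox, 134 x 234 x 66 mm, behind the scale. Origin: centre of its underside. Leave alone.
- container_a: Clear container with a clip-on lid, 156 x 111 x 80 mm, right of the scale. Origin: centre of its underside. Leave alone.
- container_b: Clear container with a clip-on lid, 156 x 111 x 100 mm, far left. Origin: centre of its underside. Leave alone.
- spatula: Yellow silicone spatula, 260 mm long, lying across in front of the robot, between it and the scale; its origin is on its underside. Leave alone.
- trivet: Slatted wooden trivet, 160 x 150 x 16 mm, lying flat behind the cup. Origin: centre of its underside. Leave alone.
- jar: Amber glass jar with a metal lid, 60 mm across, 100 mm high, right and near. Origin: centre of its underside. Leave alone.
Mind the look-alikes: they are no part of the job. What is shaped like the cup but yellow is not meant.

How it is judged:
By the outcome, as a careful person would: the job done as asked, in the order asked, and still so for the second after the job is handed in, with the robot touching nothing.
It also fails if it takes over 64 s, if anything falls off the work surface, if the arm or the gripper's body presses on something with over 40 N, if the wrist force passes 120 N, or if a joint passes its speed limit or range.

ROBOT

A 6-joint arm with a two-finger parallel gripper is mounted at the origin on the work surface. World frame = base frame: x ahead of the robot, y to its left, z up, the work surface at z = 0. Lengths are in mm, angles in rad, forces in N, time in s.
With the tool pointing down it reaches from about 300 to 850 mm from the base axis. Payload 5.4 kg.
Tool frame: the origin (TCP) lies midway between the tips of the shut fingers; the grasp point (between the pads) lies 19 mm behind it; z points along the fingers, y is the line along which they close (so a half turn about z gives the same grasp; the last joint's range is limited). The gripper opens to 85 mm and grips with 20 to 120 N. Pads are 22 mm wide; open, the fingers measure 114 mm over their backs; the gripper's body (76 mm by 85 mm) begins 54 mm behind the grasp point. The pads swing forward as they close: fully open they stand 13 mm farther back than shut.
Start: joints at [-1.498, 0.158, 1.597, -0, 1.386, -0.21], TCP at [160.428, -552.15, 231.299] pointing down, gripper open.
Joint ranges: [-2.91, 2.91], [-0.94, 2.29], [0.18, 2.7], [-1.29, 4.43], [0.17, 2.64], [-3, 3]. Speed limits (rad/s): [2.57, 2.57, 3.14, 3.14, 3.14, 3.14].

INTERFACE

Orientations are given as a unit quaternion [x, y, z, w].
In Python, from plant import ctrl gives the robot as it stands.
- The arm moves only by the shell command python3 -m jog 'ROWS' [FORCE]. ROWS is text: rows parted by semicolons, each of 5 numbers parted by spaces: the opening, from 0 (shut) to 1 (fully open), then the shift along the world's x, y, z in units of 0.2 m (1.0 is 0.2 m), then the turn about the world's z in units of 0.5 rad (1.0 is 0.5 rad). A call has 1 to 12 rows; each row is the pose to reach, as a shift and turn from the pose commanded when the call began; what a row does not reach only later rows make up. A row lasts 1/8 s, in which the tool goes at most 62.5 mm and 10.7 degrees, less where a joint would pass 70% of its speed; a pose out of reach is approached as far as the arm can. A call with a number of a shift or a turn outside -1 to 1 is refused whole. A call with a gripper value outside its range is refused whole. The fingers move at their own pace and stop on an object; FORCE is the grip in N (left out, the last holds). Time passes only in rows, so rows that repeat a pose let the fingers close. It gives the time, the measured TCP pose, the force, the opening and the grip force at its end, in the units of the state.
- ctrl.observe(): the state, without advancing time (a new reading comes with each control period).
- ctrl.snapshot(name): name is "side" or "top" or "wrist"; returns a dict with "image" (480x640x3 uint8, red, green, blue), "z_map" (480x640 float32, mm along the optical axis (not along the pixel's ray), 0 where there is no reading), "fov_y" (degrees; the focal length in pixels is half the picture's height over the tangent of half this angle, whatever the lens; pixels are square), "cx", "cy" (the principal point, pixels), "view" (4x4, takes a point from world to camera coordinates). Camera axes: x right, y up, looking along -z (the intrinsics and any distortion apply to the point x, -y, -z); pixel columns grow to the right and rows downward; lengths in mm; the calibration is good to about 2 mm. A picture is of the moment at which its call begins.
- ctrl.close_job(): hands the job in; it is judged then, once.
The state is a dict: "t": time; "joint_pos": joint angles; "qd": joint speeds; "joint_torque": joint torques, N m; "eef_pos": TCP position; "orientation": TCP orientation; "contact_force": force on the tool from outside, world axes, zero at the start; "torque": the same for the moment, N m; "gripper_width": opening from 0.0 (shut) to 1.0 (fully open); "gripper_force": force on a finger pad.
Only numpy, scipy, OpenCV 4.12 (cv2) and the standard library are available. Lean on these libraries where they do the work, as an engineer would, in place of code of your own. Each camera call takes 0.05 s, during which the arm holds its last target. There are 200 camera calls.

## Working session

There is one attempt and no reset: what is moved stays moved. The work goes in short steps, Python scripts to look and compute and a shell command to move; the robot and the scene stay as the last step left them, time stands still between calls to the robot, and variables do not carry over. Pictures are saved under pics/ and viewed, at most 10 in all, crops included, and the job is handed in when it is done.

```bash
ls; mkdir -p pics
cat > h.py <<'E'
import numpy as np, cv2, pickle
from plant import ctrl
def snap(n, tag):
    s=ctrl.snapshot(n); pickle.dump(s,open(f'pics/{tag}.pkl','wb'))
    cv2.imwrite(f'pics/{tag}.png',s['image'][:,:,::-1]); return s
def load(tag): return pickle.load(open(f'pics/{tag}.pkl','rb'))
def ray(s,u,v):
    f=240/np.tan(np.radians(s['fov_y'])/2); c=np.array([(u-s['cx'])/f,-(v-s['cy'])/f,-1.])
    M=np.linalg.inv(np.array(s['view'])); return M[:3,3], M[:3,:3]@c
def atz(s,u,v,z):
    o,d=ray(s,u,v); return o+d*(z-o[2])/d[2]
def dep(s,u,v):
    o,d=ray(s,u,v); return o+d*s['z_map'][int(round(v)),int(round(u))]
def proj(s,p):
    f=240/np.tan(np.radians(s['fov_y'])/2); c=np.array(s['view'])@np.r_[p,1]
    return s['cx']+f*c[0]/-c[2], s['cy']-f*c[1]/-c[2]
def tri(a,b):
    (o1,d1),(o2,d2)=a,b
    A=np.stack([d1,-d2],1); t=np.linalg.lstsq(A,o2-o1,rcond=None)[0]
    p,q=o1+d1*t[0],o2+d2*t[1]; return (p+q)/2, np.linalg.norm(p-q)
E
python3 - <<'E'
from h import *
for n in('top','side'):
    s=snap(n,n+'0'); print(n,s['image'].shape,s['fov_y'],s['cx'],s['cy'],np.round(s['view'],3).tolist(),[k for k in s])
print(ctrl.observe())
E
```

```text
pics
top (480, 640, 3) 53.60217297001196 312.7558835007988 244.39408743404172 [[0.002, -1.0, -0.007, 35.022], [0.992, 0.001, 0.123, -584.472], [-0.123, -0.007, 0.992, -1277.801], [0.0, 0.0, 0.0, 1.0]] ['image', 'z_map', 'fov_y', 'cx', 'cy', 'view']
side (480, 640, 3) 43.27080484283241 321.0360709483968 241.48685107043184 [[0.991, -0.131, 0.014, -544.557], [0.093, 0.773, 0.627, -127.648], [-0.093, -0.62, 0.779, -1598.527], [0.0, 0.0, 0.0, 1.0]] ['image', 'z_map', 'fov_y', 'cx', 'cy', 'view']
{'t': 0.1, 'joint_pos': array([-1.49810438e+00,  1.59016446e-01,  1.59810885e+00, -2.01696073e-05,
        1.38620803e+00, -2.10080622e-01]), 'qd': array([ 0.00055512, -0.00117276, -0.00201846, -0.00012185, -0.0012767 ,
        0.00073765]), 'joint_torque': array([ 3.83870729e-04, -3.96991289e+01, -3.32338071e+01, -2.79069518e-04,
        4.18392650e-03, -2.20763934e-05]), 'eef_pos': array([ 160.37988832, -551.61135908,  230.39699783]), 'orientation': array([ 9.90020962e-01,  1.40917486e-01,  4.98516309e-05, -8.68963270e-04]), 'contact_force': array([-0.20131335, -0.41875721,  0.52825415]), 'torque': array([0.0081811 , 0.04318017, 0.01747112]), 'gripper_force': 0.0, 'gripper_width': 0.9998610717820621}
```

View pics/top0.png

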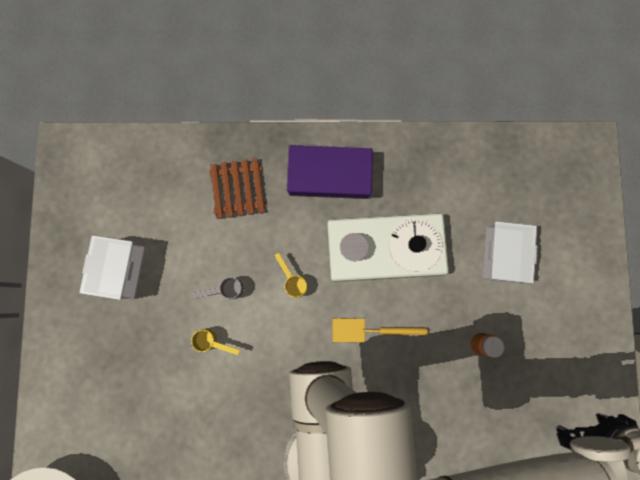

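View pics/side0.png

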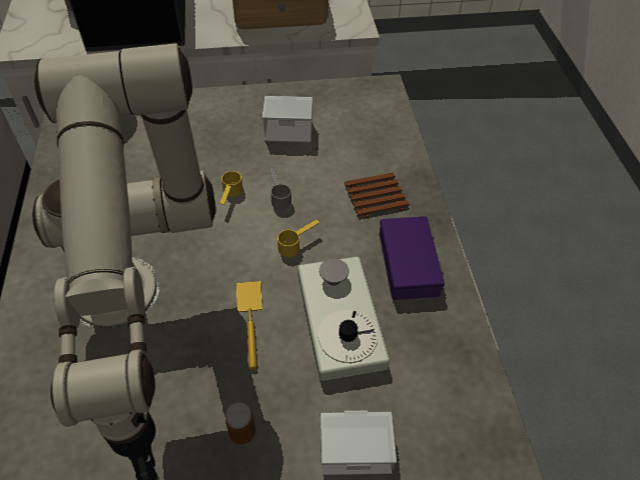

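The top view shows the steel cup at about (231,288) with its handle to (195,294), pan (355,246), knob (417,244), zero bar near (395,236). The side view shows the cup at (281,193), pan (334,270) and knob (348,330). I'll enlarge both.

Run:
```python
from h import *
t=cv2.imread('pics/top0.png'); s=cv2.imread('pics/side0.png')
def c(im,x,y,w,h): return cv2.resize(im[y:y+h,x:x+w],(400,300),interpolation=cv2.INTER_CUBIC)
o=np.vstack([np.hstack([c(t,185,262,80,60),c(t,325,200,128,96)]),np.hstack([c(s,250,155,80,60),c(s,290,250,120,90)])])
cv2.imwrite('pics/crop1.png',o)
T=load('top0');S=load('side0')
for u,v in[(231,288),(222,290),(200,293),(355,246),(416,244),(435,270),(340,270)]: print('T',u,v,np.round(dep(T,u,v),1))
for u,v in[(281,188),(334,268),(348,327)]: print('S',u,v,np.round(dep(S,u,v),1))
```

```text
T 231 288 [464.9 265.4   3. ]
T 222 290 [459.  288.8  12.4]
T 200 293 [449.9 341.7  46.1]
T 355 246 [572.6 -75.7  98.1]
T 416 244 [ 578.5 -236.7   95.2]
T 435 270 [ 512.8 -294.9   54.6]
T 340 270 [512.7 -38.3  50.1]
S 281 188 [466.7 281.8  38.7]
S 334 268 [573.3 -61.9  87.1]
S 348 327 [ 580.4 -241.6   93.4]
```

View pics/crop1.png

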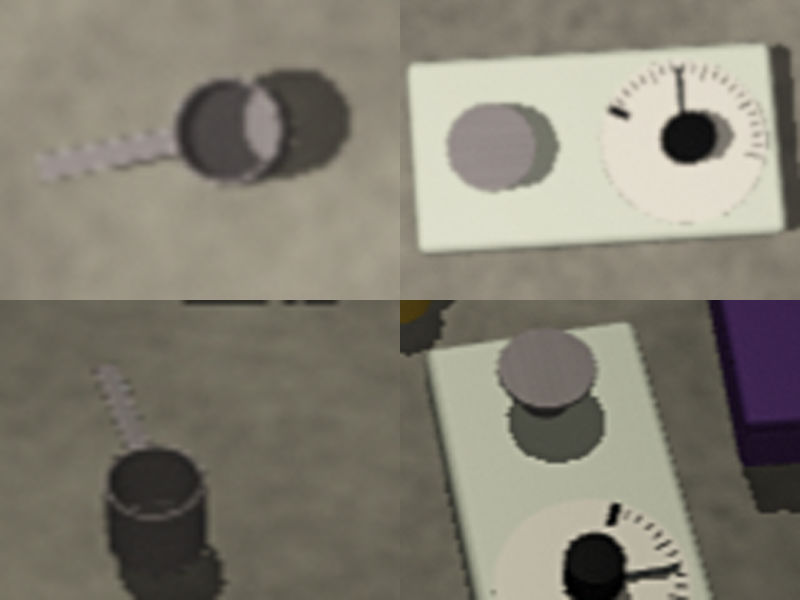

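The crops show the cup rim centre at top (231.0,287.8) / side (281,191), the handle end at top (192.2,295.6) / side (270.2,167.8), and the pan centre at top (354.4,246.7) / side (333.9,270.8). The knob top is at top (416.7,243.4) / side (349.2,328.4), and the zero bar at top (395.2,235.3).

Run:
```python
from h import *
T=load('top0');S=load('side0')
for n,a,b in[('rim',(231,287.8),(281,191)),('hend',(192.2,295.6),(270.2,167.8)),('pan',(354.4,246.7),(333.9,270.8)),('knob',(416.7,243.4),(349.2,328.4)),('zero',(395.2,235.3),(354,314.3))]:
    p,e=tri(ray(T,*a),ray(S,*b)); print(n,np.round(p,1),round(e,1))
# corners of housing top (z=55) in top
for u,v in[(328,220.5),(331.5,279.5),(447,273.5),(442.5,214.5)]: print(np.round(atz(T,u,v,55),1))
q=ctrl.observe(); print(q['eef_pos'])
```

```text
rim [464.4 256.7  52.4] 1.0
hend [442.2 362.7  45.9] 1.3
pan [571.2 -74.5  92.5] 0.4
knob [ 582.6 -240.9   84.9] 2.4
zero [ 606.1 -188.3   60. ] 1.0
[648.2  -5.9  55. ]
[486.6 -15.   55. ]
[ 503.3 -326.8   55. ]
[ 665.1 -319.8   55. ]
[ 160.37988832 -551.61135908  230.39699783]
```

```bash
R=".8 .75 0 1"; python3 -m jog '1 .8 .75 0 1; 1 .8 .75 0 1; 1 .8 .75 0 1; 1 .8 .75 0 1; 1 .8 .75 0 1' && python3 -m jog '1 .6 1 0 1; 1 .6 1 0 1; 1 .6 1 0 1; 1 .6 1 0 1; 1 .6 1 0 1' && python3 -m jog '1 .1 1 0 1; 1 .1 1 0 1; 1 .1 1 0 1; 1 .1 1 0 1; 1 .1 1 0 1' && python3 -m jog '1 0 1 0 0; 1 0 1 0 0; 1 0 1 0 0; 1 0 1 0 0; 1 0 1 0 0; 1 0 1 0 0'
python3 - <<'E'
from h import *
s=snap('wrist','w1'); print(np.round(s['view'],3).tolist(),s['fov_y'],np.linalg.inv(s['view'])[:3,3])
print([np.round(proj(s,p),1) for p in([464.4,256.7,50],[442.2,362.7,46])])
print(ctrl.observe())
E
```

```text
t: 0.72
eef_pos: [321.6, -400.4, 230.9]
orientation: [0.924, 0.383, 0.0, -0.0]
contact_force: [0.1, -0.5, 0.7]
gripper_width: 1.0
gripper_force: 0.0
t: 1.35
eef_pos: [441.0, -200.8, 231.0]
orientation: [0.8, 0.6, -0.0, -0.0]
contact_force: [-0.3, -0.5, 0.0]
gripper_width: 1.006
gripper_force: 0.0
t: 1.98
eef_pos: [460.5, -3.2, 231.2]
orientation: [0.629, 0.778, -0.0, 0.0]
contact_force: [-0.6, -1.2, 0.1]
gripper_width: 1.0
gripper_force: 0.0
t: 2.72
eef_pos: [461.1, 195.7, 231.2]
orientation: [0.63, 0.777, -0.0, 0.0]
contact_force: [0.6, -0.1, -0.7]
gripper_width: 0.999
gripper_force: 0.0
[[0.978, 0.208, 0.0, -492.386], [-0.199, 0.937, -0.288, -54.269], [-0.06, 0.282, 0.958, -406.936], [0.0, 0.0, 0.0, 1.0]] 63.19148904571897 [446.46152829 267.73160814 374.1357519 ]
[array([341.6, 144.3]), array([343.8,  -7.5])]
{'t': 2.775, 'joint_pos': array([ 1.60348277e-01, -3.57110817e-02,  1.80037043e+00, -5.82667513e-04,
        1.37705917e+00, -4.84054007e-02]), 'qd': array([ 0.00624791, -0.00179577,  0.00215596,  0.00483194, -0.00147264,
        0.00277696]), 'joint_torque': array([ 2.65794173e-01, -3.15175080e+01, -3.31008446e+01,  6.29572867e-03,
       -4.44522141e-05, -7.21708406e-03]), 'eef_pos': array([461.00317265, 195.8424007 , 231.24443994]), 'orientation': array([ 6.29543230e-01,  7.76965402e-01, -2.37440715e-04,  1.71199997e-04]), 'contact_force': array([ 0.27530225, -0.37260758,  0.34743098]), 'torque': array([-0.08922622,  0.05699405,  0.03168101]), 'gripper_force': 0.0, 'gripper_width': 0.9993549631660662}
```

View pics/w1.png

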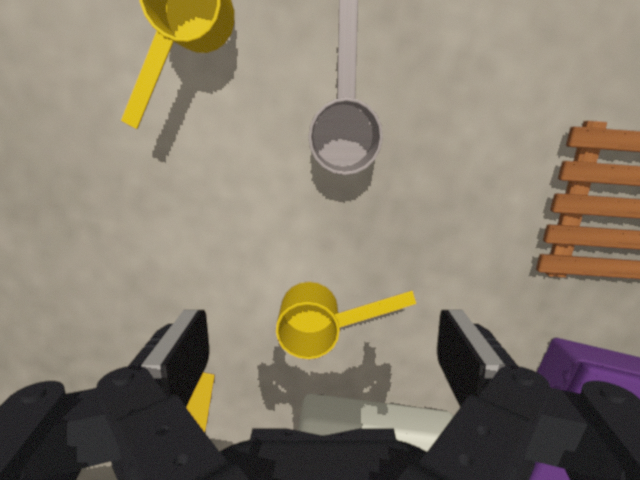

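The wrist view shows the steel rim centred at (345,136) with its handle straight up in the image, so the closing line is square to the handle as wanted.

Run:
```python
from h import *
s=load('w1');T=load('top0');S=load('side0')
print(atz(s,345,136,50), atz(s,346.5,50,48),tri(ray(s,345,136),ray(T,231,287.8)),tri(ray(s,345,136),ray(S,281,191)))
print(atz(T,231,287.8,50),atz(S,281,191,50))
```

```text
[465.64932322 263.59480359  50.        ] [452.7629166 325.2694179  48.       ] (array([466.26795111, 263.00322983,  17.9010235 ]), np.float64(2.5845828725856346)) (array([465.59749681, 263.52987574,  45.18457155]), np.float64(0.6726323932764782))
[463.96630465 257.0837814   50.        ] [465.02735113 258.91807402  50.        ]
```

```bash
python3 -m jog '1 .02 .31 -.5 0; 1 .02 .31 -.5 0; 1 .02 .31 -.5 0; 1 .02 .31 -.5 0'
python3 - <<'E'
from h import *
s=snap('wrist','w2'); print(np.linalg.inv(s['view'])[:3,3],ctrl.observe()['eef_pos'])
print([np.round(proj(s,p),1) for p in([464.4,256.7,50],[442.2,362.7,46])])
E
```

```text
t: 3.28
eef_pos: [465.7, 258.8, 132.7]
orientation: [0.629, 0.778, 0.001, 0.001]
contact_force: [0.7, 0.5, 0.4]
gripper_width: 0.997
gripper_force: 0.0
[450.62452967 330.74751091 275.62653756] [466.23734778 258.98011448 133.46970744]
[array([318.5, 254.7]), array([318.9,  61.8])]
```

View pics/w2.png

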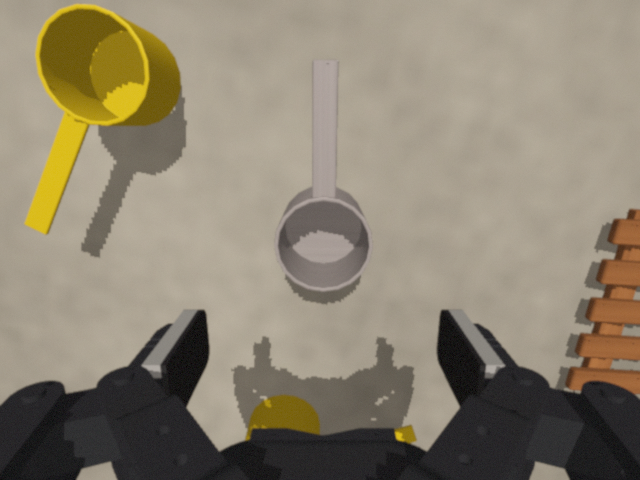

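The wrist view now shows the rim centred at (323.5,244) and the handle end at (325,60).

Run:
```python
from h import *
s=load('w2');w1=load('w1');S=load('side0')
a=atz(s,323.5,244,50);b=atz(s,325,60,47);print(a,b,np.linalg.norm((b-a)[:2]),np.arctan2(*(b-a)[[1,0]]))
print(tri(ray(s,323.5,244),ray(w1,345,136)))
```

```text
[465.96809709 264.0005819   50.        ] [445.27596706 364.11211266  47.        ] 102.22760310816268 1.774616969920942
(array([465.89820527, 263.58184539,  48.59218402]), np.float64(0.3306685779668229))
```

```bash
python3 -m jog '1 .01 .01 -.2 0; 1 .01 .01 -.4 0; 1 .01 .01 -.5 0; 1 .01 .01 -.59 0; 1 .01 .01 -.59 0; .3 .01 .01 -.59 0; .3 .01 .01 -.59 0; .3 .01 .01 -.59 0; .3 .01 .01 -.59 0; .3 .01 .01 -.59 0; .3 .01 .01 -.59 0; .3 .01 .01 -.59 0' 30
```

```text
t: 4.82
eef_pos: [467.5, 262.1, 15.1]
orientation: [0.628, 0.778, 0.001, 0.001]
contact_force: [-1.6, -2.0, 5.3]
gripper_width: 0.706
gripper_force: 32.2
```

```bash
python3 -m jog '.3 0 0 .1 0; .3 0 0 .3 0; .3 0 0 .6 0; .3 0 0 .85 0; .3 0 0 .85 0; .3 0 0 .85 0; .3 0 0 .85 0' && python3 -m jog '.3 .26 -.84 0 0; .3 .26 -.84 0 0; .3 .26 -.84 0 0; .3 .26 -.84 0 0; .3 .26 -.84 0 0; .3 .26 -.84 0 0' && python3 -m jog '.3 .26 -.84 0 0; .3 .26 -.84 0 0; .3 .26 -.84 0 0; .3 .26 -.84 0 0; .3 .26 -.84 0 0; .3 .26 -.84 0 0; .3 .26 -.84 0 0'
python3 - <<'E'
from h import *
a=[cv2.imread for i in ()]
for n in('wrist','top','side'): snap(n,n+'3')
t=cv2.imread('pics/top3.png'); s=cv2.imread('pics/side3.png'); w=cv2.imread('pics/wrist3.png')
c=lambda im,x,y,W,h: cv2.resize(im[y:y+h,x:x+W],(400,300),interpolation=cv2.INTER_CUBIC)
cv2.imwrite('pics/crop3.png',np.vstack([np.hstack([c(t,295,200,160,120),c(s,260,180,160,120)]),np.hstack([c(w,160,120,320,240),c(w,0,0,640,480)])]))
E
```

```text
t: 5.7
eef_pos: [465.0, 261.4, 181.2]
orientation: [0.628, 0.778, -0.002, -0.001]
contact_force: [0.6, 0.6, -2.4]
gripper_width: 0.705
gripper_force: 33.7
t: 6.45
eef_pos: [517.7, 95.0, 182.6]
orientation: [0.628, 0.778, -0.0, -0.001]
contact_force: [1.0, -0.6, -1.7]
gripper_width: 0.702
gripper_force: 33.7
t: 7.32
eef_pos: [570.2, -72.8, 183.3]
orientation: [0.628, 0.779, 0.0, -0.0]
contact_force: [0.7, 0.0, -2.7]
gripper_width: 0.704
gripper_force: 33.7
```

View pics/crop3.png

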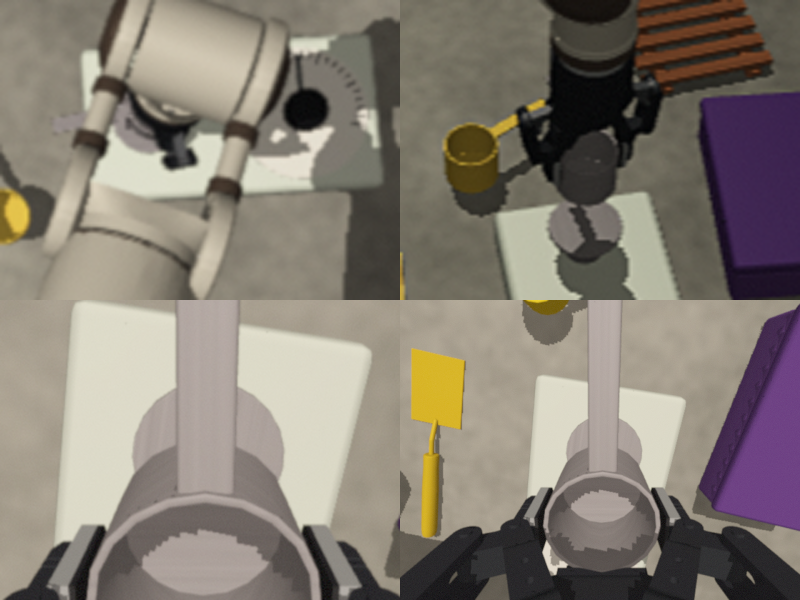

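Lower panels: pan disc's visible far arc spans wrist u≈266–387 with its top edge at v≈186; the cup rim is centred near (323.5,365). Side panel: held cup rim at about (335.5,240.5), pan beneath at (334,271). Fit both.

Run:
```python
from h import *
from scipy.optimize import least_squares
w=load('wrist3');S=load('side3');T=load('top0')
th=np.linspace(0,2*np.pi,361)
def ext(s,x,y,z,r):
    P=np.array([proj(s,[x+r*np.cos(a),y+r*np.sin(a),z]) for a in th]); return P[:,0].min(),P[:,0].max(),P[:,1].min(),P[:,1].max()
f=least_squares(lambda p:np.array(ext(w,p[0],p[1],95,38))[:3]-[266.5,387,186.2],[571,-74]); print('pan wrist',f.x,f.fun)
g=least_squares(lambda p:np.array(ext(w,p[0],p[1],p[2],30))-[229.5,417.5,275.5,455],[570,-74,220]); print('cup rim wrist (left panel)',g.x,g.fun)
for z in(215,219,223): print(z,atz(S,335.5,240.5,z))
for n,s,u in(('side',S,(333.9,270.8)),('top',T,(354.4,246.7))): print('pan',n,atz(s,*u,95))
print('knob',atz(T,416.7,243.4,94.5),atz(load('side0'),349.2,328.4,94.5),'eef',ctrl.observe()['eef_pos'])
```

```text
pan wrist [573.18258726 -71.07047253] [-0.99217309  0.99200886  0.08554918]
cup rim wrist (left panel) [570.85957074 -71.242003   223.03462806] [-4.12056385  4.12404942  4.44031871 -5.1290214 ]
215 [571.00982093 -74.74213945 215.        ]
219 [570.40807921 -77.92304219 219.        ]
223 [569.80633748 -81.10394493 223.        ]
pan side [570.69981799 -76.31673083  95.        ]
pan top [571.12888879 -74.32186653  95.        ]
knob [ 580.15574226 -238.74952246   94.5       ] [ 582.44358757 -246.35369831   94.5       ] eef [570.3678109  -73.56020949 183.37297855]
```

```bash
python3 -m jog '.3 .005 .005 -.1 0; .3 .005 .005 -.2 0; .3 .005 .005 -.28 0; .3 .005 .005 -.34 0; .3 .005 .005 -.35 0; .3 .005 .005 -.35 0; .3 .005 .005 -.35 0' && python3 -m jog '.3 0 0 -.01 0; .3 0 0 -.02 0; .3 0 0 -.03 0; .3 0 0 -.035 0; .3 0 0 -.035 0; .3 0 0 -.035 0; .3 0 0 -.035 0;.3 0 0 -.035 0'
python3 - <<'E'
from h import *
S=snap('side','side4'); snap('top','top4')
print(np.mean([ctrl.observe()['contact_force'] for _ in range(5)],0))
s=cv2.imread('pics/side4.png')
cv2.imwrite('pics/crop4.png',cv2.resize(s[210:360,290:410],(640,800)[:1]+(800,),interpolation=cv2.INTER_CUBIC)[:600])
E
```

```text
t: 8.35
eef_pos: [572.0, -73.3, 114.2]
orientation: [0.628, 0.778, 0.0, 0.001]
contact_force: [-0.3, -0.3, -1.7]
gripper_width: 0.699
gripper_force: 33.6
t: 9.35
eef_pos: [571.6, -73.2, 106.4]
orientation: [0.628, 0.778, 0.0, 0.0]
contact_force: [-0.1, -0.3, -0.1]
gripper_width: 0.709
gripper_force: 33.8
[ 0.60051258 -0.9063072  -0.57297173]
```

View pics/crop4.png

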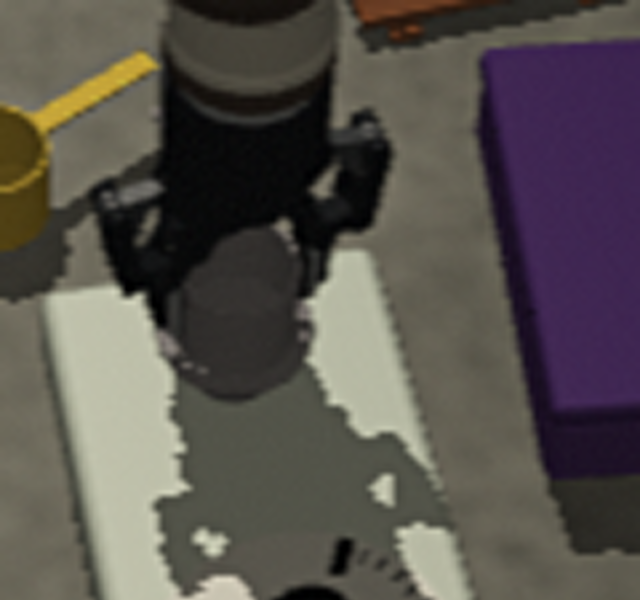

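The side view shows the cup resting on the pan, and the wrist force fell to near zero, so the spring carries it. Release and lift.

```bash
python3 -m jog '.74 0 0 0 0; .78 0 0 0 0; .85 0 0 0 0; 1 0 0 0 0; 1 0 0 0 0; 1 0 0 0 0; 1 0 0 0 0' && python3 -m jog '1 0 0 .1 0; 1 0 0 .3 0; 1 0 0 .6 0; 1 0 0 .8 0; 1 0 0 .8 0; 1 0 0 .8 0' && python3 -m jog '1 -1 0 0 0; 1 -1 0 0 0; 1 -1 0 0 0; 1 -1 0 0 0; 1 -1 0 0 0'
python3 - <<'E'
from h import *
snap('top','top5'); snap('side','side5')
t=cv2.imread('pics/top5.png'); s=cv2.imread('pics/side5.png')
c=lambda im,x,y,W,h: cv2.resize(im[y:y+h,x:x+W],(400,300),interpolation=cv2.INTER_CUBIC)
cv2.imwrite('pics/crop5.png',np.vstack([np.hstack([c(t,315,200,128,96),c(s,290,230,128,96)]),np.hstack([c(t,375,210,80,60),c(s,300,290,96,72)])]))
E
```

```text
t: 10.32
eef_pos: [571.4, -73.2, 106.3]
orientation: [0.628, 0.778, -0.0, -0.0]
contact_force: [-0.1, 0.5, -0.0]
gripper_width: 0.999
gripper_force: 0.0
t: 11.08
eef_pos: [571.0, -73.0, 265.4]
orientation: [0.628, 0.778, -0.0, -0.001]
contact_force: [-0.1, -0.6, -1.2]
gripper_width: 1.0
gripper_force: 0.0
t: 11.7
eef_pos: [370.4, -72.9, 264.9]
orientation: [0.629, 0.778, -0.0, -0.001]
contact_force: [0.3, -0.2, -0.2]
gripper_width: 0.997
gripper_force: 0.0
```

View pics/crop5.png

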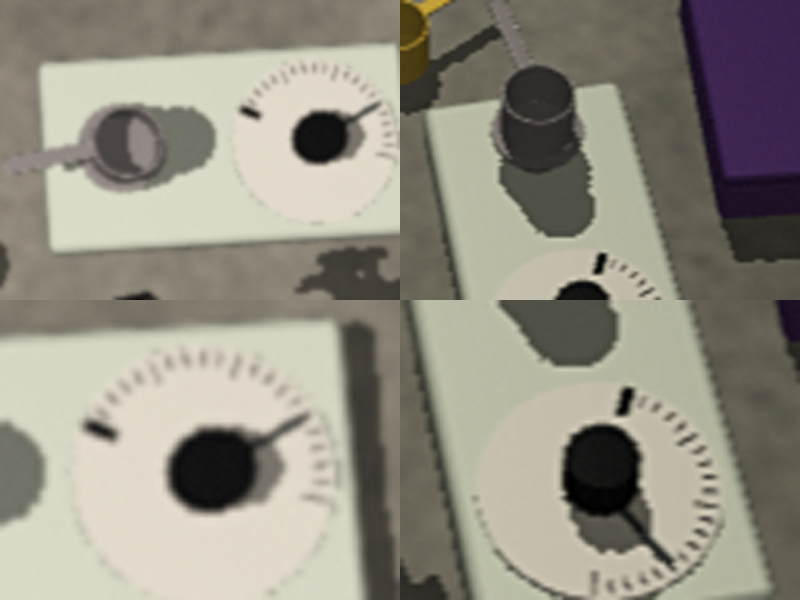

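The cup stands centred on the pan with its handle pointing left and the pointer about 60° clockwise of +x. The zero mark is still at upper left (394.8,235.8) and the pointer tip at (435.8,232.8). I'll move over the knob and look with the wrist camera.

```bash
python3 -m jog '1 .6 -.85 0 0; 1 .6 -.85 0 0; 1 .6 -.85 0 0; 1 .6 -.85 0 0; 1 .6 -.85 0 0' && python3 -m jog '1 .45 0 -.4 0; 1 .45 0 -.4 0; 1 .45 0 -.4 0; 1 .45 0 -.4 0; 1 .45 0 -.4 0'
python3 - <<'E'
from h import *
s=snap('wrist','w6'); print(ctrl.observe()['eef_pos'])
for c in([580.5,-243.5],[582,-240]): print(np.round(proj(s,[*c,94.5]),1),np.round(proj(s,[*c,58.5]),1))
T=load('top5')
L,R=atz(T,389,243,58.5),atz(T,442.1,243,58.5); print('plate',L,R)
for c in([580.5,-243.5],[580.5,-241]):
  z=atz(T,394.8,235.8,58.5)[:2]-c; p=atz(T,435.8,232.8,61)[:2]-c
  print(np.linalg.norm(z),np.linalg.norm(p),'zero,ptr dir',np.arctan2(z[1],z[0]),np.arctan2(p[1],p[0]),np.arctan2(z[1],z[0])-np.arctan2(p[1],p[0]))
E
```

```text
t: 12.42
eef_pos: [492.3, -244.0, 264.5]
orientation: [0.629, 0.778, 0.0, -0.001]
contact_force: [0.6, 0.2, -0.0]
gripper_width: 1.002
gripper_force: 0.0
t: 13.05
eef_pos: [581.8, -243.6, 189.1]
orientation: [0.628, 0.778, 0.0, 0.002]
contact_force: [0.2, 0.1, 0.4]
gripper_width: 1.002
gripper_force: 0.0
[ 581.72121632 -243.67123472  189.08202684]
[319.2 245.1] [319.4 230.5]
[322.6 240.5] [322.5 226.3]
plate [ 585.7092511  -171.31922804   58.5       ] [ 585.87494892 -315.3067362    58.5       ]
61.37607114874452 64.06713909574277 zero,ptr dir 1.151655959028243 -1.03023827975711 2.181894238785353
59.10123167442706 66.22319131484593 zero,ptr dir 1.1344399266799996 -1.049666780541384 2.1841067072213836
```

View pics/w6.png

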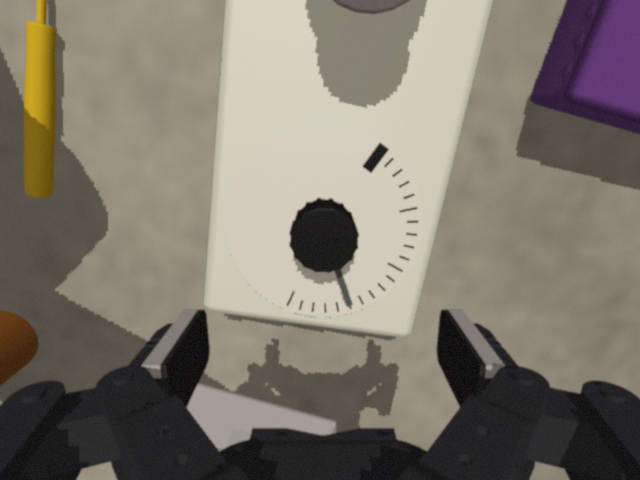

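The wrist view shows the knob top centred at (323.5,234), the plate at about (322.5,222), the zero bar at (375,157) and the pointer tip at (349,305).

Run:
```python
from h import *
s=load('w6');T=load('top5');S=load('side5')
k=atz(s,323.5,234.5,94.5);c=atz(s,322.5,222,58.5);print('knob',k,'plate',c)
print('tri knob', tri(ray(s,323.5,234.5),ray(T,416.9,243.4)),tri(ray(s,323.5,234.5),ray(load('side0'),349.2,328.4)))
z=atz(s,375,157,58.5)[:2];p=atz(s,349,305,61)[:2]
for q in(k,c):
  a=z-q[:2];b=p-q[:2];print(np.linalg.norm(a),np.linalg.norm(b),np.arctan2(a[1],a[0])-np.arctan2(b[1],b[0]))
print('cup on pan rim',atz(T,315+129.5/3.125-.5,200+144.5/3.125-.5,139))
```

```text
knob [ 581.71002841 -236.04059367   94.5       ] plate [ 581.34352458 -236.86487357   58.5       ]
tri knob (array([ 584.6380595 , -247.13118397,   55.56636953]), np.float64(1.2418886156431548)) (array([ 583.32408238, -239.39745991,   82.55363372]), np.float64(1.6965300941157606))
57.44985352282242 68.11163776661434 2.1820322754093144
58.35136550453718 67.57151740318317 2.1719386660011537
cup on pan rim [568.35574745 -74.67929561 139.        ]
```

```bash
python3 -m jog '1 0 .01 -.25 0; 1 0 .01 -.45 0; 1 0 .01 -.55 0; 1 0 .01 -.61 0; 1 0 .01 -.61 0; .4 0 .01 -.61 0; .4 0 .01 -.61 0; .4 0 .01 -.61 0; .4 0 .01 -.61 0; .4 0 .01 -.61 0; .4 0 .01 -.61 0; .4 0 .01 -.61 0' 20
python3 - <<'E'
from h import *
q=ctrl.observe(); print(q['contact_force'],q['torque'],q['eef_pos'])
E
```

```text
t: 14.6
eef_pos: [582.3, -241.5, 65.5]
orientation: [0.628, 0.778, 0.0, 0.001]
contact_force: [-0.9, 1.1, 5.7]
gripper_width: 0.508
gripper_force: 20.8
[-0.87821139  1.0993583   5.70799445] [ 0.15218215 -0.02424681 -0.01671055] [ 582.25271844 -241.51391562   65.53752074]
```

```bash
python3 -m jog '.4 0 0 0 -.2; .4 0 0 0 -.4; .4 0 0 0 -.6; .4 0 0 0 -.8; .4 0 0 0 -1; .4 0 0 0 -1; .4 0 0 0 -1'; python3 -m jog '.4 0 0 0 -.2; .4 0 0 0 -.4; .4 0 0 0 -.6; .4 0 0 0 -.8; .4 0 0 0 -1; .4 0 0 0 -1; .4 0 0 0 -1'
```

```text
t: 15.48
eef_pos: [581.8, -241.5, 65.5]
orientation: [0.801, 0.598, 0.0, 0.001]
contact_force: [-1.5, 0.7, 6.6]
gripper_width: 0.506
gripper_force: 21.0
t: 16.35
eef_pos: [581.4, -241.3, 65.5]
orientation: [0.924, 0.382, -0.0, 0.0]
contact_force: [-4.6, 1.9, 8.7]
gripper_width: 0.509
gripper_force: 21.1
```

```bash
python3 -m jog '.4 0 0 0 -.2; .4 0 0 0 -.4; .4 0 0 0 -.6; .4 0 0 0 -.8; .4 0 0 0 -1; .4 0 0 0 -1; .4 0 0 0 -1'; python3 -m jog '.4 0 0 0 -.2; .4 0 0 0 -.4; .4 0 0 0 -.6; .4 0 0 0 -.8; .4 0 0 0 -1; .4 0 0 0 -1; .4 0 0 0 -1'; python3 -m jog '.4 0 0 0 -.2; .4 0 0 0 -.36; .4 0 0 0 -.36; .4 0 0 0 -.36'
python3 - <<'E'
from h import *
q=ctrl.observe();print(q['joint_pos'][5])
snap('top','top7'); snap('side','side7')
t=cv2.imread('pics/top7.png'); s=cv2.imread('pics/side7.png'); 
w=snap('wrist','w7'); w=cv2.imread('pics/w7.png')
c=lambda im,x,y,W,h: cv2.resize(im[y:y+h,x:x+W],(400,300),interpolation=cv2.INTER_CUBIC)
cv2.imwrite('pics/crop7.png',np.vstack([np.hstack([c(t,315,200,128,96),c(t,375,210,80,60)]),np.hstack([c(s,300,290,96,72),c(w,0,0,640,480)])]))
E
```

```text
t: 17.23
eef_pos: [581.1, -240.9, 65.5]
orientation: [0.99, 0.141, -0.001, -0.0]
contact_force: [-5.9, 3.0, 9.1]
gripper_width: 0.507
gripper_force: 21.2
t: 18.1
eef_pos: [581.1, -240.4, 65.5]
orientation: [0.994, -0.108, -0.001, -0.0]
contact_force: [-5.0, 4.9, 11.4]
gripper_width: 0.507
gripper_force: 21.3
t: 18.6
eef_pos: [581.2, -240.3, 65.5]
orientation: [0.98, -0.197, -0.001, -0.001]
contact_force: [-4.2, 4.8, 10.7]
gripper_width: 0.503
gripper_force: 21.3
1.383286094218516
```

View pics/crop7.png

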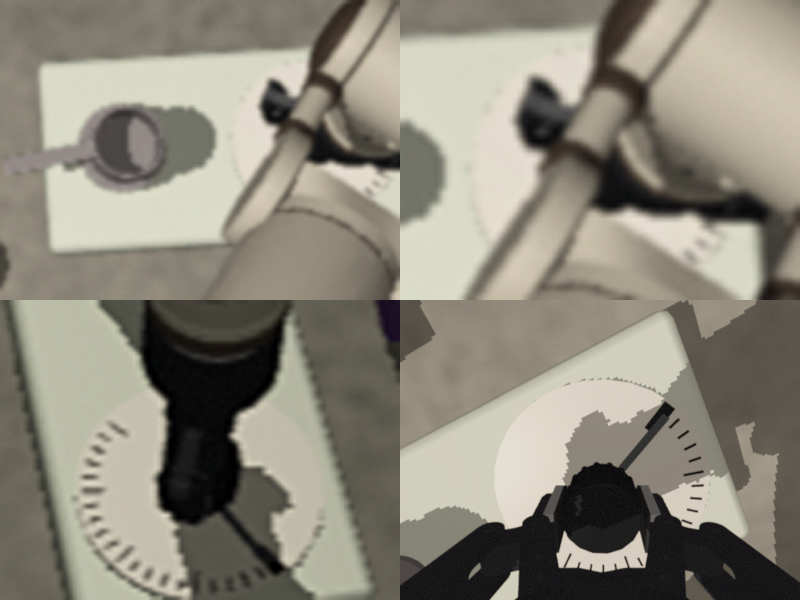

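The lower-right panel shows the broad bar at the pointer's end, with the two roughly in line near wrist (408,184). The cup is still centred. I've used my picture budget, so I'll measure the residual in code.

Run:
```python
from h import *
s=load('w7'); g=cv2.cvtColor(s['image'],cv2.COLOR_RGB2GRAY).astype(np.float32)
p0=np.array(atz(s,395,202,61))[:2]; p1=np.array(atz(s,428,165,58.5))[:2]  # rough line
C=np.array([581.3,-241.]); print(p0-C,p1-C)
d=np.array([np.cos(-1.04),np.sin(-1.04)]); n=np.array([-d[1],d[0]])
def patch(z):
    S=np.arange(28,80,3); t=np.arange(-15,15.1,1)
    P=np.array([[proj(s,[*(C+a*d+b*n),z]) for b in t] for a in S],np.float32)
    return S,t,cv2.remap(g,P[...,0].copy(),P[...,1].copy(),cv2.INTER_LINEAR)
for z in(61.5,58.5):
    S,t,I=patch(z); print('z',z,t.astype(int))
    for a,r in zip(S,I): print(a,' '.join('%3d'%x for x in r))
```

```text
[ 31.45665641 -41.80116833] [ 39.38928736 -58.33581382]
z 61.5 [-15 -14 -13 -12 -11 -10  -9  -8  -7  -6  -5  -4  -3  -2  -1   0   1   2
   3   4   5   6   7   8   9  10  11  12  13  14  15]
28 133 133 134 133 133 134 134 134 135 134 134 134 132 129  68  50  48  49  50  97 133 134 133 135 134 135 133 134 134 135 134
31 133 135 132 134 135 136 135 134 134 134 134 134 134 130  65  46  47  49  50  98 134 135 134 133 133 135 136 134 134 135 135
34 133 133 134 135 134 135 135 134 134 134 134 134 134 130  65  48  49  50  52 102 134 134 134 134 135 135 135 134 134 135 134
37 134 134 134 134 134 135 135 135 134 134 135 134 134 129  61  50  50  50  50 105 135 134 134 135 135 134 134 135 133 136 136
40 134 133 133 134 134 134 133 133 134 136 134 134 135 128  60  48  48  49  51 106 134 134 136 134 135 134 133 134 133 136 133
43 135 134 135 135 134 134 134 135 134 135 135 134 135 127  56  47  45  48  49 109 133 134 134 135 134 134 135 134 134 135 136
46 134 134 133 134 134 134 133 134 134 135 135 136 132 126  56  45  51  51  51 111 136 136 136 136 133 135 136 135 136 134 134
49 134 134 134 133 13
[... 3095 characters left out ...]
1  39  39  40  23  18  11  28 124 136 154 206 207 208 208 208 208
67 134 134 134 134 134 135 133  81  51 125 135 135 134 130  40  20  17  16  21  21  16  30 125 189 207 207 208 208 208 208 208
70 134 135 135 134 134 134 135 134 134 136 135 134 134 129  52  36  39  41  42  43  46  53 118 146 203 207 208 208 207 206 204
73 133 133 133 132 133 134 134 133 133 132 134 134 132 134 134 133 134 135 134 134 133 135 133 135 135 159 203 199 202 204 204
76 134 133 134 134 134 133 133 134 133 133 133 133 132 134 135 135 136 134 135 134 134 133 134 134 162 203 205 204 204 205 205
79 131 132 132 134 133 133 134 132 133 134 135 134 133 134 133 133 133 134 134 134 134 133 134 135 137 185 204 204 204 204 205
```

Pointer centreline is at t≈1.1 mm and the bar's at t≈2.5 mm, so the bar is about 0.023 rad anticlockwise. That is within tolerance; I'll trim it, release, lift and recheck.

```bash
python3 -m jog '.4 0 0 0 -.05; .4 0 0 0 -.05; .4 0 0 0 -.05; .7 0 0 0 -.05; .9 0 0 0 -.05; .9 0 0 0 -.05; .9 0 0 0 -.05; .9 0 0 0 -.05' && python3 -m jog '.9 0 0 .2 0; .9 0 0 .5 0; .9 0 0 .6 0; .9 0 0 .6 0; .9 0 0 .6 0; .9 0 0 .6 0'
cat > m.py <<'E'
from h import *
s=snap('wrist','w8'); g=cv2.cvtColor(s['image'],cv2.COLOR_RGB2GRAY).astype(np.float32)
C=np.array([581.3,-241.]); d=np.array([np.cos(-1.04),np.sin(-1.04)]); n=np.array([-d[1],d[0]])
for z in(61.5,58.5):
    S=np.arange(28,80,6); t=np.arange(-15,15.1,1)
    P=np.array([[proj(s,[*(C+a*d+b*n),z]) for b in t] for a in S],np.float32)
    I=cv2.remap(g,P[...,0].copy(),P[...,1].copy(),cv2.INTER_LINEAR); print('z',z)
    for a,r in zip(S,I): print(a,' '.join('%3d'%x for x in r))
E
python3 m.py
```

```text
t: 19.75
eef_pos: [581.4, -241.2, 64.2]
orientation: [0.978, -0.21, -0.0, -0.0]
contact_force: [1.1, -0.9, -0.2]
gripper_width: 0.902
gripper_force: 0.0
t: 20.5
eef_pos: [580.3, -240.4, 181.7]
orientation: [0.978, -0.21, -0.002, -0.001]
contact_force: [-0.4, -0.1, -0.2]
gripper_width: 0.903
gripper_force: 0.0
z 61.5
28 136 136 137 134 137 136 135 136 135 135 138 136 136 129  89  51  47  51  62 104 134 137 137 135 137 135 137 137 137 137 136
34 136 136 136 137 137 136 135 137 137 137 136 135 135 127  85  53  47  54  62 106 134 135 137 138 138 138 154 191 209 211 211
40 139 137 137 138 141 137 136 136 136 135 137 137 136 128  99  80  78  83  96 144 186 181 197 209 210 210 210 210 211 211 210
46 210 210 209 209 210 209 209 209 209 209 210 209 204 178 119  87  86  85 103 174 207 210 210 210 211 211 210 210 210 211 211
52 209 210 209 209 209 210 209 209 209 209 209 208 192 116  53  52  51  51  47  37  59 126 160 152 167 204 210 210 210 211 210
58 173 206 210 209 209 209 209 206 208 209 206 178 138  70  47  50  50  50  49  34  61 119 136 138 138 137 138 141 166 194 206
64 209 209 209 209 2
[... 810 characters left out ...]
8  86  85  84 130 194 209 210 210 211 210 211 211 210 211 211 211
52 209 209 209 209 209 210 209 209 210 209 208 204 163  66  48  51  51  50  42  38  87 146 156 152 185 207 210 210 210 211 210
58 201 209 209 209 209 209 207 207 208 208 198 160 108  52  50  51  50  51  42  37  89 131 137 138 138 136 137 147 177 198 208
64 209 208 209 209 208 191 122 124 188 182 145 132  93  41  35  37  37  38  31  33  89 131 138 137 138 138 139 137 139 139 139
70 180 190 198 201 204 203 188 150 137 137 138 133 108  70  67  65  63  63  67  70 103 135 137 139 139 138 137 139 138 138 138
76 206 206 206 206 206 203 181 145 138 134 135 136 136 135 136 135 136 135 135 136 135 135 137 136 136 136 135 137 137 136 136
```

The bar and pointer now agree to about 0.3 mm (0.005 rad). Next I'll check that the cup hasn't moved, then hand in.

Run:
```python
from h import *
a,b=load('top5')['image'],snap('top','top9')['image']
d=np.abs(a[225:272,310:375].astype(int)-b[225:272,310:375]).max(2); print('cup/pan region diff',d.mean(),(d>40).sum())
if (d>40).sum()<60: print(ctrl.close_job())
```

```text
cup/pan region diff 1.2111292962356792 0
the job is handed in; nothing more can be done
None
```

The job is handed in: the steel cup stands in the middle of the pan with its handle pointing away from the dial, and the zero mark lies under the pointer to within about 0.3 mm (a graduation is 9 mm), at about 21 s of robot time.

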